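Seat a vial rack on a shaker and lock it with the over-centre clamp

ROBOT

A 6-joint arm with a two-finger parallel gripper is mounted at the origin on a cart in front of the work surface, level with it; the furniture and walls round the work are solid. World frame = base frame: x ahead of the robot, y to its left, z up, the work surface at z = 0. Lengths are in m, angles in degrees, forces in N, time in s.
With the tool pointing down it reaches from about 0.25 to 0.725 m from the base axis. Payload 9.7 kg.
Tool frame: the origin (TCP) lies between the finger pads; the fingertips stand 25 mm ahead of it and the grasp point (between the pads) lies 6 mm ahead of it; z points along the fingers, y is the line along which they close (so a half turn about z gives the same grasp; the last joint's range is limited). The gripper opens to 85 mm and grips with 20 to 120 N. Pads are 22 mm wide; open, the fingers measure 114 mm over their backs; the gripper's body (76 mm by 85 mm) begins 54 mm behind the grasp point. The pads swing forward as they close: fully open they stand 13 mm farther back than shut.
Start: joints at [75.172, 4.979, 10.078, 95.1, 0, 90], TCP at [0.141, 0.532, 0.256] pointing down, gripper open.
Joint ranges: [-179.16, 179.16], [-48.56, 103.87], [-65.8, 70.77], [-126.05, 130.52], [-82.76, 87.17], [-180, 180]. Speed limits (degrees/s): [127.2, 127.2, 147.25, 180, 180, 180].

INTERFACE

Orientations are given as [roll, pitch, yaw] about the fixed x, y, z axes, in that order (R = Rz(yaw) Ry(pitch) Rx(roll)).
In Python, from workcell import bot gives the robot as it stands. The module is installed in compiled form; this text tells all that it offers.
- The arm moves only by the shell command python3 -m pendant [FORCE], which reads ROWS from standard input. ROWS is a JSON object whose key "rows" holds a list of rows, 1 to 5 of them, each of 5 numbers: dx, dy, dz in parts of the range, where 1.0 means 40 cm, then a turn about the tool's z in shares of 90 degrees (1.0 is 90 degrees), then the finger opening in m; each row is the pose to reach, as a shift and turn from the pose commanded when the command began, along the tool's axes at that moment; what a row does not reach only later rows make up. A row lasts 1/12 s, in which the tool goes at most 0.0417 m and 7.16 degrees, less where a joint would pass 70% of its speed; a pose out of reach is approached as far as the arm can. The fingers move at their own pace and stop on an object; FORCE is the grip in N (left out, the last holds). Time passes only in rows, so rows that do not move let the fingers close. It prints the time, the measured TCP pose, the force, the opening and the grip force at its end. No shift or turn number may pass 1 either way. Input that does not fit is refused with a message, and nothing moves.
- bot.get_obs(): the state, without advancing time (a new reading comes with each control period).
- bot.camera(name): name is "scene" or "top" or "wrist"; returns the picture (420x560x3 uint8, blue, green, red); there is no depth.
- bot.camera_info(name): a dict with "mtx" (3x3 intrinsics, pixels), "k1" (the pictures are not rectified: a ray, as slopes to the right and down, at radius r is drawn at 1 + k1 r^2 times it, then the intrinsics apply), "extrinsics" (4x4, takes a point from camera to world coordinates). Camera axes: x right, y down, z forward; pixel columns grow to the right and rows downward; lengths in m; the calibration is good to about 2 mm. A picture is of the moment at which its call begins: read the wrist's pose just before it. camera_info takes no time and is no camera call; for the wrist camera it gives the pose at the moment of the call.
- bot.job_done(): hands the job in; it is judged then, once.
The state is a dict: "time": time; "q": joint angles; "qd": joint speeds; "joint_efforts": joint torques, N m; "ee_pos": TCP position; "tcp_rot": TCP orientation; "wrist_force": force on the tool from outside, world axes, zero at the start; "torque": the same for the moment, N m; "opening": finger opening in m; "grasp_force": force on a finger pad.
Only numpy, scipy, OpenCV 4.12 (cv2) and the standard library are available. Lean on these libraries where they do the work, as an engineer would, in place of code of your own. Each camera call takes 0.05 s, during which the arm holds its last target. There are 200 camera calls.

TASK

Make the vial shaker ready to run: gently push the blue vial rack along the carriage with the fingertips until it is fully home against the end stop, then push the clamp's red handle outward and down, past its dead point, until it snaps over and stays locked with the rubber pad pressing on the vial caps. Slide the rack, do not lift or tip it, seat it before you close the clamp, and leave the other things on the bench alone.

Things in the scene. Friction and masses are not known exactly. Their poses are not given: they have to be found in the camera images.
- shaker: White vial shaker, fixed, 90 x 180 mm; on it an aluminium carriage 204 mm long. Origin on the bench under its middle; x away from the robot, y along the carriage to the clamp (left). Mat, on which the rack slides, at z 75 mm. Rails (tops z 88 mm, 62 mm apart inside) along y -98 to 18 mm; open at the -y end; upright end stop at y 20 mm (top z 100 mm), toggle clamp behind it, all at x 0.
- vial_rack: Loose blue rack with 12 capped vials, 56 (x) x 72 (y) mm, 0.2 kg; block 28 mm tall, caps to 40 mm. Origin in the middle of its underside; y as the shaker's. It stands between the rails (3 mm play a side), 12 to 40 mm short of the end stop, and slides on the mat with 0.7 to 2 N.
- rack_seat (a point): Point on the mat where the rack's origin lies when the rack touches the end stop; axes as the shaker's. It is 36 mm from the stop and in the middle between the rails.
- clamp_hinge (a point): Fixed pivot of the clamp's red handle, at x = 0, y = 84 mm, z = 131 mm of the shaker; axes as the shaker's. The handle turns about the shaker's x axis.
- handle_grip (a point): Point on the middle line of the red handle grip, 65 mm from the pivot. The grip is a round bar 17 mm thick, from 32 to 90 mm from the pivot.
- clamp_handle (a joint): Red handle's angle, rad. 0 (open): 77 deg above level, leaning outward (shaker +y), arm raised; grows as it is pushed outward and down (elevation = 77 deg - angle). From about 0.6 the sprung pad meets the caps: up to 7 N at handle_grip. Dead point 1.08, then it snaps to its stop at 1.257 (5 deg above level) and stays locked; let go before that, it springs back. Starts 0 to 0.25.
- clamp_pad: Black rubber pad, 50 (x) x 26 (y) mm, on a sprung spindle at the end of the clamp arm; origin in the middle of its underside. Locked on a rack that is home, it presses on the middle of the vial caps with 30 to 45 N.
- septa_jar: Bystander: small white-capped jar of septa, 46 mm across, 36 mm tall. Origin in the middle of its underside.
- vial_a: Bystander: red-capped white sample vial, 28 mm across, 96 mm tall. Origin in the middle of its underside.
- vial_b: Bystander: a second red-capped white sample vial, 28 mm across, 96 mm tall. Origin in the middle of its underside.
- steel_dish: Bystander: shallow steel dish with brass ferrules, 63 mm across, 11 mm tall. Origin in the middle of its underside.
- logbook: Bystander: blue spiral-bound log book lying flat, 148 x 108 x 14 mm. Origin in the middle of its underside.
- label_tape: Bystander: roll of white label tape lying flat, 66 mm across, 18 mm tall. Origin in the middle of its underside.
- spanner_1: Bystander: small open-ended spanner lying flat, 122 x 24 x 4 mm. Origin in the middle of its underside.
Not all that is in view belongs to the job. Of the things that look like the vial_rack, the smaller one is meant.

How it is judged (in metres and radians):
On the way, in this order (a step that is already met when the one before it is completed fails the run):
1. the rack is home against the end stop while the clamp is still open (y of vial_rack in the frame of rack_seat between -0.004 and 0.004 m and x of vial_rack in the frame of rack_seat between -0.006 and 0.006 m and value of joint clamp_handle below 0.5 rad), for 0.2 s.
2. the handle is past its dead point and locked, the pad presses on the rack (y of vial_rack in the frame of rack_seat between -0.004 and 0.004 m and x of vial_rack in the frame of rack_seat between -0.006 and 0.006 m and value of joint clamp_handle above 1.2 rad and contact force between clamp_pad and vial_rack above 12 N), for 0.2 s.
At the end, for the whole second after the job is handed in: The rack stands flat and still within 4 mm of its place against the end stop (6 mm across), the handle joint is beyond 1.2 rad (locked), and the pad presses on the rack with more than 12 N (all of step 2 and angle between vial_rack's own z axis and vertical below 0.04 rad and linear speed of vial_rack below 0.01 m/s); the robot touches nothing.
It fails at once if the rack is lifted more than 8 mm off the carriage (z of vial_rack in the frame of rack_seat above 0.008 m).
It fails at once if the rack is tipped by more than 10 degrees (angle between vial_rack's own z axis and vertical above 0.175 rad).
It fails at once if one of the bystanders (jar, two vials, dish, log book, tape, spanner) is moved by more than 15 mm (distance of any of septa_jar, vial_a, vial_b, steel_dish, logbook, label_tape, spanner_1 from where it was at the start of the episode above 0.015 m).
It fails at once if the fingers press on the rack of glass vials with more than 40 N (contact force between the fingers and vial_rack above 40 N).
It also fails if it takes over 45 s, if anything falls off the work surface, if the arm or the gripper's body presses on something with over 40 N, if the wrist force passes 120 N, or if a joint passes its speed limit or range.

## Working session

There is one attempt and no reset: what is moved stays moved. The work goes in short steps, Python scripts to look and compute and a shell command to move; the robot and the scene stay as the last step left them, time stands still between calls to the robot, and variables do not carry over. Pictures are saved under pics/ and viewed, at most 10 in all, crops included, and the job is handed in when it is done.

```bash
mkdir -p pics; cat > h.py <<'E'
import numpy as np, cv2
from workcell import bot
def ray(name,u,v,info=None):
    i=info or bot.camera_info(name); K=np.array(i["mtx"]);k=i["k1"];T=np.array(i["extrinsics"])
    p=cv2.undistortPoints(np.array([[[u,v]]],float),K,np.array([k,0,0,0.]))[0,0]
    d=T[:3,:3]@np.array([p[0],p[1],1]); return T[:3,3],d/np.linalg.norm(d)
def onz(name,u,v,z,info=None):
    o,d=ray(name,u,v,info); return o+d*(z-o[2])/d[2]
def proj(name,P,info=None):
    i=info or bot.camera_info(name); T=np.linalg.inv(np.array(i["extrinsics"]))
    c=(T@np.c_[np.atleast_2d(P),np.ones(len(np.atleast_2d(P)))].T)[:3]
    K=np.array(i["mtx"]); s=c[:2]/c[2]; s=s*(1+i["k1"]*(s**2).sum(0)); return (K[:2,:2]@s+K[:2,2:]).T
E
python3 - <<'E'
from h import *
o=bot.get_obs(); print({k:np.round(o[k],3) for k in("time","ee_pos","tcp_rot","opening","wrist_force")})
a=bot.camera("scene");b=bot.camera("top")
cv2.imwrite("pics/s0.png",a);cv2.imwrite("pics/t0.png",b)
for n in("scene","top","wrist"):
    print(n,np.round(bot.camera_info(n)["extrinsics"],3).tolist(),np.round(bot.camera_info(n)["mtx"],1).tolist())
E
```

```text
{'time': np.float64(0.0), 'ee_pos': array([0.141, 0.532, 0.256]), 'tcp_rot': array([-179.928,   -0.   ,  165.172]), 'opening': np.float64(0.086), 'wrist_force': array([ 0.023,  0.144, -0.225])}
scene [[0.354, -0.773, 0.526, 0.067], [-0.935, -0.298, 0.191, -0.19], [0.009, -0.56, -0.828, 0.976], [0.0, 0.0, 0.0, 1.0]] [[394.2, 0.0, 275.9], [0.0, 394.2, 209.6], [0.0, 0.0, 1.0]]
top [[0.012, -0.99, 0.144, 0.387], [-1.0, -0.011, 0.007, 0.014], [-0.006, -0.144, -0.99, 1.415], [0.0, 0.0, 0.0, 1.0]] [[439.0, 0.0, 280.7], [0.0, 439.0, 205.9], [0.0, 0.0, 1.0]]
wrist [[0.257, 0.931, 0.259, 0.076], [0.966, -0.247, -0.072, 0.548], [-0.003, 0.269, -0.963, 0.374], [0.0, 0.0, 0.0, 1.0]] [[343.5, 0.0, 280.6], [0.0, 343.5, 204.1], [0.0, 0.0, 1.0]]
```

View pics/s0.png

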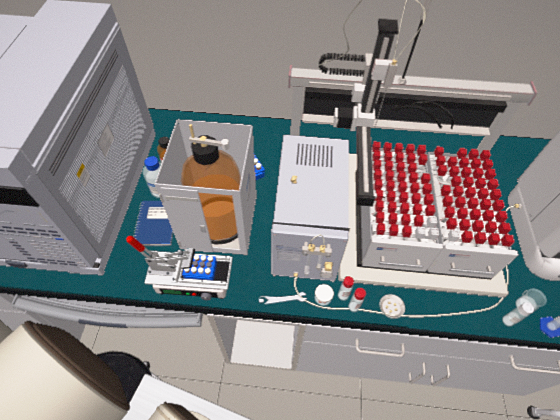

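View pics/t0.png

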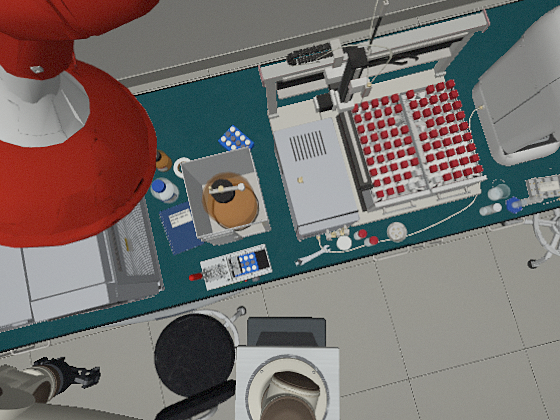

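The scene picture shows the shaker at about (190,272), with the red handle tip at (133,242). In the top picture it is at (237,267), with the handle at (195,277). Two things could be taken for the rack: the blue one on the shaker carriage (scene (200,266), top (253,262)), and a larger blue one standing on the bench behind the bin (scene (258,168), top (237,138)). I choose the one on the carriage and will check it in a close crop.

```bash
python3 - <<'E'
import cv2,numpy as np
a=cv2.imread("pics/s0.png")[225:305,120:240];b=cv2.imread("pics/t0.png")[235:295,185:275];c=cv2.imread("pics/t0.png")[115:155,215:275]
a=cv2.resize(a,None,fx=4,fy=4,interpolation=2);b=cv2.resize(b,None,fx=4,fy=4,interpolation=2);c=cv2.resize(c,None,fx=4,fy=4,interpolation=2)
im=np.zeros((570,800,3),np.uint8);im[:320,:480]=a;im[325:565,:360]=b;im[325:485,400:640]=c
cv2.imwrite("pics/crop.png",im)
E
```

```text
(no output)
```

View pics/crop.png

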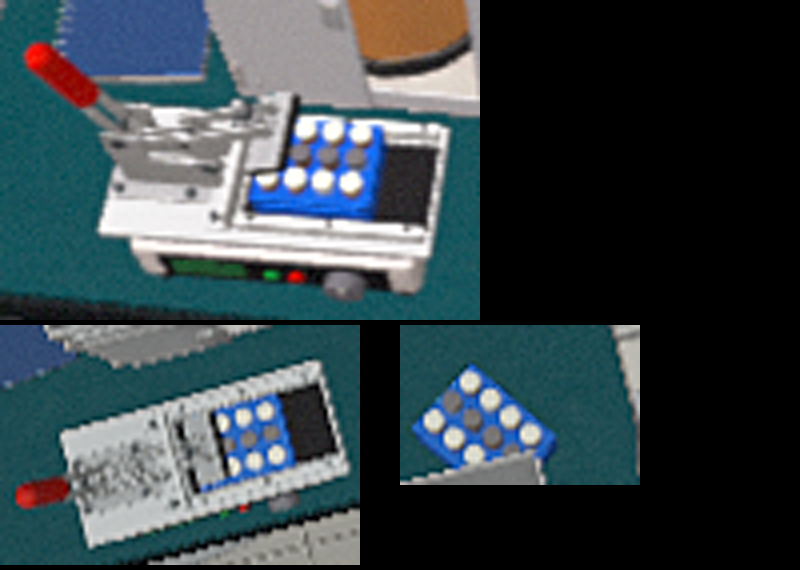

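The crop shows the chosen rack in the carriage, between the rails and partly under the clamp arm, with a 3x4 set of caps. The decoy stands on the bench half behind the bin. Now I'll locate the shaker from its carriage corners.

```bash
python3 - <<'E'
from h import *
C=np.array([[62,432],[318,362],[350,472],[92,548]],float)
P=np.array([onz("top",185+x/4,235+(y-325)/4,.076) for x,y in C]);print("top",P.round(4).tolist())
S=np.array([[98,232],[430,252],[448,128]],float)
Q=np.array([onz("scene",120+x/4,225+y/4,.076) for x,y in S]);print("scene",Q.round(4).tolist())
print([np.linalg.norm(P[i]-P[(i+1)%4]).round(4) for i in range(4)],P.mean(0))
for i,j in((1,0),(2,3)):
  d=P[j]-P[i];print(np.degrees(np.arctan2(d[1],d[0])))
E
```

```text
top [[0.408, 0.2644, 0.076], [0.4629, 0.0717, 0.076], [0.3805, 0.0462, 0.076], [0.3221, 0.2386, 0.076]]
scene [[0.3211, 0.2407, 0.076], [0.3813, 0.0467, 0.076], [0.4618, 0.0711, 0.076]]
[np.float64(0.2004), np.float64(0.0863), np.float64(0.2011), np.float64(0.0896)] [0.39339285 0.15521317 0.076     ]
105.91669225093281
106.88502636443398
```

The rows are not in the units I measure in: shifts go in shares of 40 cm and turns go in shares of 90 degrees. I convert before sending: -0.06 m / 0.4 = -0.15, -0.04 m / 0.4 = -0.1, -31.2 degrees / 90 = -0.3467.

```bash
python3 - <<'E'
from h import *
print("instr corner z0",onz("scene",102,273,0).round(3),"left edge",onz("scene",2,262,0).round(3))
print("bin top corner .2",onz("scene",165,190,.2).round(3),"bin base",onz("scene",205,250,0).round(3), onz("scene",245,252,0).round(3))
def tri(a,b):
    o1,d1=ray("scene",*a);o2,d2=ray("top",*b);A=np.c_[d1,-d2];s=np.linalg.lstsq(A,o2-o1,rcond=None)[0];p,q=o1+s[0]*d1,o2+s[1]*d2
    return ((p+q)/2).round(4),np.linalg.norm(p-q).round(4)
S=lambda x,y:(120+x/4,225+y/4); T=lambda x,y:(185+x/4,235+(y-325)/4)
print("handle tip",tri(S(40,57),T(26,495)))
print("handle base end",tri(S(88,97),T(66,487)))
print("pad corner far",tri(S(292,95),T(215,407)))
print("pad corner near",tri(S(278,172),T(228,480)))
E
echo '{"rows":[[0,0,-0.05,-0.0778,0.085],[0,0,-0.1,-0.1556,0.085],[0,0,-0.15,-0.2333,0.085],[0,0,-0.15,-0.3111,0.085],[0,0,-0.15,-0.3467,0.085]]}' | python3 -m pendant
```

```text
instr corner z0 [0.327 0.398 0.   ] left edge [ 0.259  0.668 -0.   ]
bin top corner .2 [0.516 0.264 0.2  ] bin base [0.488 0.172 0.   ] [0.522 0.066 0.   ]
handle tip (array([0.3632, 0.2627, 0.2078]), np.float64(0.0005))
handle base end (array([0.3669, 0.2446, 0.1676]), np.float64(0.0043))
pad corner far (array([0.4237, 0.1462, 0.1379]), np.float64(0.0081))
pad corner near (array([0.3736, 0.1329, 0.1379]), np.float64(0.0016))
time: 0.52
ee_pos: [0.1408, 0.532, 0.3173]
tcp_rot: [179.9, 0.0, -163.2]
wrist_force: [0.8, 0.5, 0.5]
opening: 0.0851
grasp_force: 0.0
```

Scaled: -0.2 m / 0.4 = -0.5, -0.08 m / 0.4 = -0.2.

```bash
echo '{"rows":[[-0.025,-0.1,0,0,0.03],[-0.05,-0.2,0,0,0.03],[-0.075,-0.3,0,0,0.03],[-0.1,-0.4,0,0,0.03],[-0.125,-0.5,0,0,0.03]]}' | python3 -m pendant && echo '{"rows":[[-0.025,-0.1,0,0,0.03],[-0.05,-0.2,0,0,0.03],[-0.075,-0.3,0,0,0.03],[-0.1,-0.4,0,0,0.03],[-0.125,-0.5,0,0,0.03]]}' | python3 -m pendant | tail -5 && echo '{"rows":[[-0.025,-0.1,0,0,0.03],[-0.05,-0.2,0,0,0.03],[-0.075,-0.3,0,0,0.03],[-0.09,-0.3925,0,0,0.03],[-0.09,-0.3925,0,0,0.03]]}' | python3 -m pendant
python3 - <<'E'
from h import *
import pickle
i=bot.camera_info("wrist"); a=bot.camera("wrist"); pickle.dump(i,open("w1.pkl","wb"))
cv2.imwrite("pics/w1.png",a)
E
```

```text
time: 0.93
ee_pos: [0.2454, 0.3521, 0.3159]
tcp_rot: [-180.0, -0.0, -163.6]
wrist_force: [1.1, 0.6, 0.3]
opening: 0.03
grasp_force: 0.0
ee_pos: [0.3498, 0.1742, 0.3162]
tcp_rot: [180.0, 0.0, -163.6]
wrist_force: [1.0, 0.8, 0.4]
opening: 0.0301
grasp_force: 0.0
time: 1.77
ee_pos: [0.43, 0.0307, 0.3152]
tcp_rot: [-179.9, -0.1, -163.9]
wrist_force: [0.7, 0.6, -0.3]
opening: 0.0301
grasp_force: 0.0
```

View pics/w1.png

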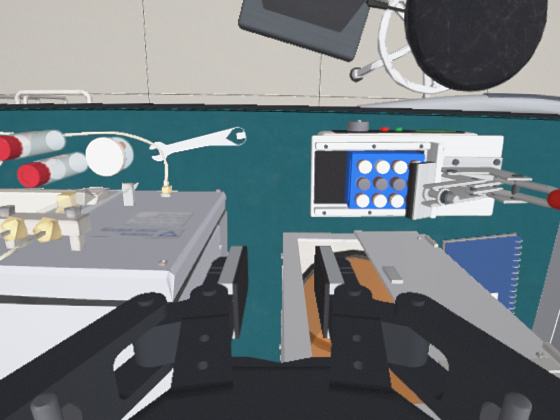

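The wrist picture shows the shaker with its carriage from (310,136) to (503,216), the rack's open-end face at column ~348, the clamp arm at (425,190) and the handle tip at (556,198). The spanner is at (200,142), and the pump box edge runs near (225,190). Next I'll measure the frame, the rack face and the clearances.

```bash
python3 - <<'E'
from h import *
import pickle
i=pickle.load(open("w1.pkl","rb")); a=cv2.imread("pics/w1.png")
h=cv2.cvtColor(a,cv2.COLOR_BGR2HSV)
m=cv2.inRange(h,(105,150,100),(125,255,255)); m[:140]=0;m[222:]=0;m[:,:330]=0;m[:,445:]=0
cs=max(cv2.findContours(m,0,2)[0],key=cv2.contourArea); print(cv2.boundingRect(cs),cv2.minAreaRect(cs))
g=cv2.cvtColor(a,cv2.COLOR_BGR2GRAY)
for r in(150,180,205): print(r,"col jumps",[(c,int(g[r,c])) for c in range(304,354,2)])
W=lambda u,v,z:onz("wrist",u,v,z,i)
for n,u,v,z in(("c1",310,136,.076),("c2",503,135,.076),("c3",502,216,.076),("c4",309,217,.076),("pumptopcorner.2",227,191,.2),("spanner",240,136,0.004),("bincorner",284,234,.15)): print(n,W(u,v,z).round(4))
C=np.array([.3935,.1555]);R=np.array([[.959,.282],[-.282,.959]])
x,y,w,hh=cv2.boundingRect(cs)
for v in(155,182,208): print("rack face shaker",(R@(W(x,v,.103)[:2]-C)).round(4))
for u,v in((310,136),(503,135),(502,216),(309,217)): print("corner shaker",(R@(W(u,v,.076)[:2]-C)).round(4))
# bumpers in top view: pump front corners
for u,v in((273,275),(345,275)): print("pump base scene",onz("scene",u,v,0).round(3),(R@(onz("scene",u,v,0)[:2]-C)).round(3))
E
```

```text
(345, 151, 80, 58) ((384.5, 179.5), (57.0, 79.0), 90.0)
150 col jumps [(304, 84), (306, 87), (308, 86), (310, 91), (312, 226), (314, 246), (316, 191), (318, 145), (320, 144), (322, 146), (324, 153), (326, 203), (328, 203), (330, 202), (332, 156), (334, 150), (336, 152), (338, 155), (340, 153), (342, 155), (344, 154), (346, 155), (348, 161), (350, 167), (352, 167)]
180 col jumps [(304, 84), (306, 81), (308, 82), (310, 106), (312, 237), (314, 138), (316, 50), (318, 55), (320, 56), (322, 56), (324, 53), (326, 56), (328, 55), (330, 53), (332, 54), (334, 56), (336, 52), (338, 58), (340, 55), (342, 55), (344, 57), (346, 61), (348, 75), (350, 80), (352, 121)]
205 col jumps [(304, 84), (306, 83), (308, 83), (310, 136), (312, 246), (314, 246), (316, 245), (318, 246), (320, 245), (322, 245), (324, 246), (326, 246), (328, 242), (330, 243), (332, 243), (334, 242), (336, 242), (338, 242), (340, 243), (342, 243), (344, 243), (346, 244), (348, 67), (350, 122), (352, 118)]
c1 [0.3831 0.0467 0.076 ]
c2 [0.3245 0.2412 0.076 ]
c3 [0.4062 0.2792 0.076 ]
c4 [0.4667 0.0716 0.076 ]
pumptopcorner.2 [ 0.4294 -0.0101  0.2   ]
spanner [ 0.4104 -0.0292  0.004 ]
bincorner [0.4669 0.0427 0.15  ]
rack face shaker [-0.0244 -0.0695]
rack face shaker [ 0.0021 -0.0684]
rack face shaker [ 0.0287 -0.0673]
corner shaker [-0.0406 -0.1014]
corner shaker [-0.042   0.1016]
corner shaker [0.047 0.115]
corner shaker [ 0.0466 -0.1011]
pump base scene [ 0.485 -0.032  0.   ] [ 0.035 -0.206]
pump base scene [ 0.555 -0.213  0.   ] [ 0.051 -0.398]
```

Scaled: 0.18 m / 0.4 = 0.45, -0.002 m / 0.4 = -0.005.

```bash
echo '{"rows":[[-0.005,0.0325,0.1,0,0.03],[-0.005,0.0325,0.2,0,0.03],[-0.005,0.0325,0.3,0,0.03],[-0.005,0.0325,0.4,0,0.03],[-0.005,0.0325,0.45,0,0.03]]}' | python3 -m pendant
echo '{"rows":[[0,0,0.0325,0,0.03],[0,0,0.065,0,0.03],[0,0,0.065,0,0.03]]}' | python3 -m pendant
python3 - <<'E'
from h import *
import pickle
a=bot.camera("scene")[225:305,120:240]; w=bot.camera("wrist")[100:260,260:560]
im=np.zeros((590,600,3),np.uint8); im[:267,:400]=cv2.resize(a,(400,267),interpolation=2); im[270:590]=cv2.resize(w,(600,320),interpolation=2)
cv2.imwrite("pics/d1.png",im)
p=bot.get_obs()["ee_pos"];R=np.array([[.959,.282],[-.282,.959]]);print("tcp shaker",R@(p[:2]-[.395,.156]),p[2])
E
```

```text
time: 2.23
ee_pos: [0.4242, 0.0495, 0.1316]
tcp_rot: [179.9, -0.3, -163.5]
wrist_force: [-0.4, -0.1, -0.1]
opening: 0.03
grasp_force: 0.0
time: 2.48
ee_pos: [0.4247, 0.0494, 0.1077]
tcp_rot: [179.9, -0.2, -163.6]
wrist_force: [-0.0, 0.8, 0.1]
opening: 0.03
grasp_force: 0.0
tcp shaker [-0.00029322 -0.11107231] 0.11045108327055941
```

View pics/d1.png

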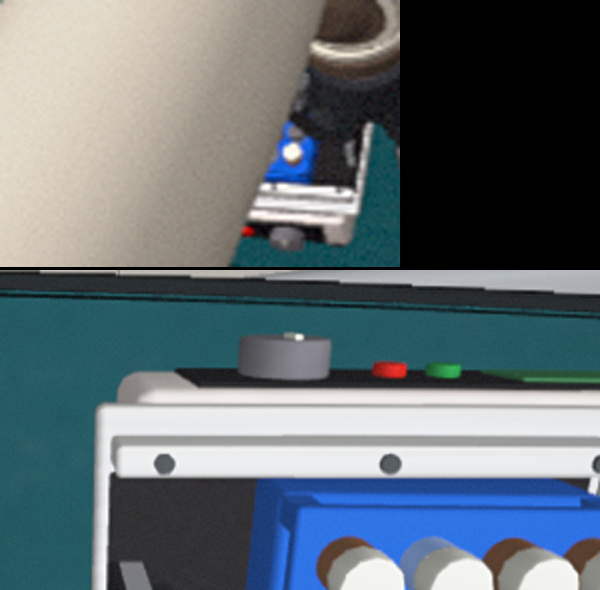

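The tip is down between the rails and touching nothing. The rack face is at wrist crop (285,530) with a clear gap ahead of the finger. Now I push slowly, watching the force.

Scaled: 0.016 m / 0.4 = 0.04, 0.012 m / 0.4 = 0.03.

```bash
echo '{"rows":[[0,0.01,0,0,0.03],[0,0.02,0,0,0.03],[0,0.03,0,0,0.03],[0,0.04,0,0,0.03],[0,0.04,0,0,0.03]]}' | python3 -m pendant; echo '{"rows":[[0,0.005,0,0,0.03],[0,0.01,0,0,0.03],[0,0.015,0,0,0.03],[0,0.015,0,0,0.03]]}' | python3 -m pendant|sed -n '2p;4p'; echo '{"rows":[[0,0.005,0,0,0.03],[0,0.0075,0,0,0.03],[0,0.0075,0,0,0.03]]}' | python3 -m pendant|sed -n '2p;4p'
python3 - <<'E'
from h import *
w=bot.camera("wrist"); cv2.imwrite("pics/d2.png",w)
p=bot.get_obs()["ee_pos"];R=np.array([[.959,.282],[-.282,.959]]);print("tcp shaker",R@(p[:2]-[.395,.156]),p[2])
E
```

```text
time: 3.0
ee_pos: [0.4219, 0.0647, 0.1107]
tcp_rot: [180.0, 0.0, -163.6]
wrist_force: [-0.6, 0.8, -0.3]
opening: 0.03
grasp_force: 0.0
ee_pos: [0.4203, 0.0699, 0.1103]
wrist_force: [0.4, 0.2, -0.1]
ee_pos: [0.4195, 0.0727, 0.1103]
wrist_force: [0.4, -1.4, 0.8]
tcp shaker [-2.44379293e-05 -8.68146092e-02] 0.11031978688038004
```

View pics/d2.png

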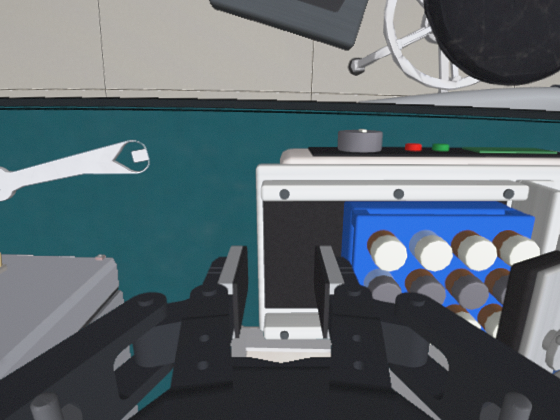

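The finger is just at the rack's face (column ~343). I'll go on in small steps until the stop shows in the force.

Scaled: 0.008 m / 0.4 = 0.02, 0.006 m / 0.4 = 0.015.

```bash
for k in 1 ; do echo '{"rows":[[0,0.005,0,0,0.03],[0,0.01,0,0,0.03],[0,0.015,0,0,0.03],[0,0.02,0,0,0.03],[0,0.02,0,0,0.03]]}' | python3 -m pendant|sed -n '2p;4p'; done; echo '{"rows":[[0,0.0038,0,0,0.03],[0,0.0075,0,0,0.03],[0,0.0075,0,0,0.03]]}' | python3 -m pendant|sed -n '2p;4p'
```

```text
ee_pos: [0.4171, 0.0807, 0.1103]
wrist_force: [0.7, -0.5, -0.4]
ee_pos: [0.4169, 0.0816, 0.1105]
wrist_force: [3.7, -14.1, 1.6]
```

Scaled: -0.03 m / 0.4 = -0.075, -0.02 m / 0.4 = -0.05.

```bash
echo '{"rows":[[0,-0.01,0,0,0.03],[0,-0.05,0,0,0.03],[0,-0.075,0,0,0.03],[0,-0.075,0,0,0.03]]}' | python3 -m pendant|sed -n '1,4p'
python3 - <<'E'
from h import *
i=bot.camera_info("wrist");w=bot.camera("wrist"); cv2.imwrite("pics/d3.png",w)
h=cv2.cvtColor(w,cv2.COLOR_BGR2HSV);m=cv2.inRange(h,(105,150,100),(125,255,255))
m[:195]=0;m[270:]=0;cs=max(cv2.findContours(m,0,2)[0],key=cv2.contourArea);print(cv2.boundingRect(cs))
R=np.array([[.959,.282],[-.282,.959]])
for v in range(216,266,8):
    c=np.where(m[v,300:])[0]+300
    if len(c): print(v,c.min(),c.max(),(R@(onz("wrist",c.min(),v,.103,i)[:2]-[.395,.156])).round(4))
cv2.imwrite("pics/d3c.png",cv2.resize(w[150:360,240:560],(800,525),interpolation=2))
E
```

```text
time: 4.63
ee_pos: [0.425, 0.0534, 0.1102]
tcp_rot: [180.0, -0.0, -163.7]
wrist_force: [-1.2, 0.0, -0.5]
(400, 201, 160, 69)
216 405 559 [-0.0276 -0.06  ]
224 404 559 [-0.0243 -0.0601]
232 404 559 [-0.021  -0.0597]
240 403 480 [-0.0176 -0.0598]
248 402 438 [-0.0142 -0.0599]
256 401 485 [-0.0108 -0.0599]
264 400 537 [-0.0073 -0.06  ]
```

View pics/d3c.png

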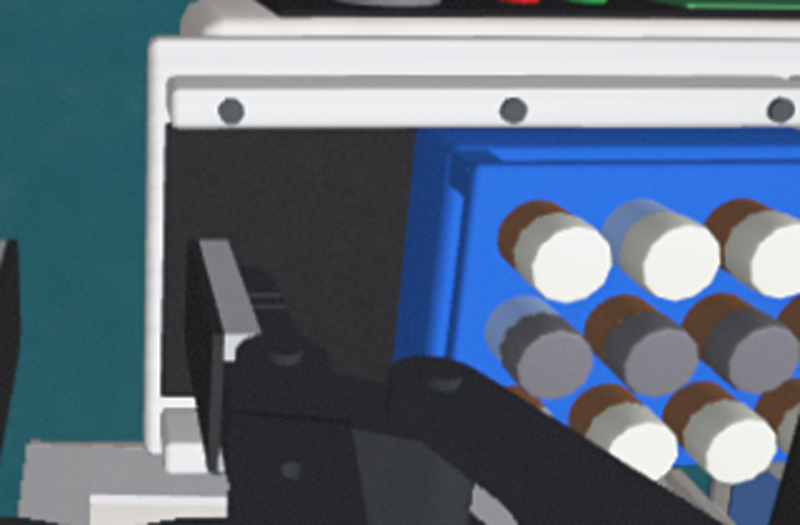

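The rack is home. Its face's bottom edge (crop column ~400) works out at y ≈ -0.051, against -0.052 wanted, and it is square; the push ended in a sharp 14 N. Now I rise, close the fingers and go to the inner side of the handle.

Scaled: -0.18 m / 0.4 = -0.45, -0.036 m / 0.4 = -0.09.

```bash
echo '{"rows":[[0,0,-0.09,0,0.03],[0,0,-0.18,0,0.03],[0,0,-0.27,0,0],[0,0,-0.36,0,0],[0,0,-0.45,0,0]]}' | python3 -m pendant|sed -n '2p;4p'; echo '{"rows":[[0,0.085,0,0,0],[0,0.17,0,0,0],[0,0.255,0,0,0],[0,0.34,0,0,0],[0,0.4125,0,0,0]]}' | python3 -m pendant|sed -n '2p;4,5p'
echo '{"rows":[[0,0,0,0,0]]}' | python3 -m pendant|sed -n '2p;4,5p'
python3 - <<'E'
from h import *
i=bot.camera_info("wrist");w=bot.camera("wrist")
p=bot.get_obs()["ee_pos"];R=np.array([[.959,.282],[-.282,.959]]);print("tcp shaker",R@(p[:2]-[.395,.156]),p[2])
h=cv2.cvtColor(w,cv2.COLOR_BGR2HSV);m=cv2.inRange(h,(0,170,90),(6,255,255))|cv2.inRange(h,(174,170,90),(180,255,255))
cs=max(cv2.findContours(m,0,2)[0],key=cv2.contourArea);r=cv2.minAreaRect(cs);print(r,cv2.boundingRect(cs))
cv2.imwrite("pics/e1.png",w)
for z in(.17,.19,.21): print(z,[(R@(onz("wrist",u,v,z,i)[:2]-[.395,.156])).round(4).tolist() for u,v in cv2.boxPoints(r)])
E
```

```text
ee_pos: [0.4243, 0.0548, 0.292]
wrist_force: [1.2, 0.8, -0.2]
ee_pos: [0.3772, 0.2148, 0.2904]
wrist_force: [1.0, -0.0, -0.2]
opening: 0.0002
ee_pos: [0.3767, 0.2166, 0.29]
wrist_force: [0.3, 0.2, -0.2]
opening: -0.0001
tcp shaker [-0.00044204  0.06158139] 0.2900116327335374
((345.7357482910156, 218.0044403076172), (59.51944351196289, 25.984392166137695), 27.645973205566406) (319, 197, 55, 42)
0.17 [[0.0072, 0.0859], [-0.01, 0.0941], [0.0107, 0.1337], [0.0288, 0.126]]
0.19 [[0.001, 0.0839], [-0.0148, 0.0914], [0.0041, 0.1276], [0.0207, 0.1207]]
0.21 [[-0.0053, 0.0819], [-0.0197, 0.0887], [-0.0025, 0.1216], [0.0126, 0.1153]]
```

View pics/e1.png

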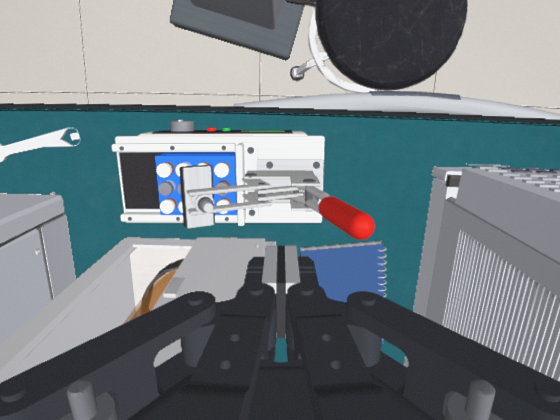

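The picture shows the rack against the stop bar (column ~238), the pad above it at (198,195), and the red handle from (322,203) to (362,226), ahead of the closed fingertips. Now I descend beside it.

Scaled: 0.073 m / 0.4 = 0.1825, 0.05 m / 0.4 = 0.125.

```bash
echo '{"rows":[[0,0,0.0625,0,0],[0,0,0.125,0,0],[0,0,0.1825,0,0],[0,0,0.1825,0,0]]}' | python3 -m pendant|sed -n '2p;4p'; echo '{"rows":[[0,0.02,0,0,0],[0,0.04,0,0,0],[0,0.06,0.0025,0,0],[0,0.0775,0.0075,0,0],[0,0.0775,0.0075,0,0]]}' | python3 -m pendant|sed -n '2p;4p'
python3 - <<'E'
from h import *
p=bot.get_obs()["ee_pos"];R=np.array([[.959,.282],[-.282,.959]]);print("tcp shaker",R@(p[:2]-[.395,.156]),p[2])
E
```

```text
ee_pos: [0.377, 0.2115, 0.2132]
wrist_force: [-0.7, 0.2, -0.2]
ee_pos: [0.3694, 0.2439, 0.2148]
wrist_force: [0.2, -0.2, -0.5]
tcp shaker [0.00024058 0.09151147] 0.2147540226357491
```

Scaled: 0.02 m / 0.4 = 0.05, 0.0126 m / 0.4 = 0.0315.

```bash
echo '{"rows":[[0,0.015,0.0075,0,0],[0,0.0275,0.015,0,0],[0,0.04,0.0225,0,0],[0,0.05,0.0315,0,0],[0,0.05,0.0315,0,0]]}' | python3 -m pendant|sed -n '2p;4p'; echo '{"rows":[[0,0.01,0.01,0,0],[0,0.0188,0.02,0,0],[0,0.0263,0.0313,0,0],[0,0.0338,0.0425,0,0],[0,0.0338,0.0425,0,0]]}' | python3 -m pendant|sed -n '2p;4p'
python3 - <<'E'
from h import *
p=bot.get_obs()["ee_pos"];R=np.array([[.959,.282],[-.282,.959]]);print("tcp shaker",R@(p[:2]-[.395,.156]),p[2])
w=bot.camera("wrist");cv2.imwrite("pics/e2.png",w)
E
```

```text
ee_pos: [0.3635, 0.2621, 0.2007]
wrist_force: [0.4, -0.2, 0.3]
ee_pos: [0.3601, 0.2754, 0.1846]
wrist_force: [0.5, 0.9, 3.3]
tcp shaker [0.00021942 0.12429635] 0.1845605086392814
```

View pics/e2.png

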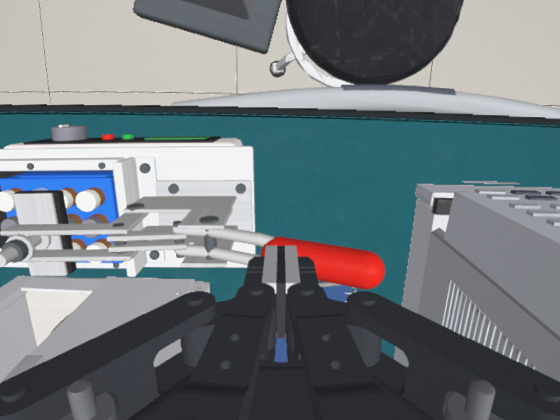

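The fingertips rest on the red bar (bar seen from (265,245) to (380,270)) with 3 N. I carry on down past the dead point.

Scaled: 0.015 m / 0.4 = 0.0375, 0.006 m / 0.4 = 0.015.

```bash
echo '{"rows":[[0,0.005,0.01,0,0],[0,0.0088,0.02,0,0],[0,0.0125,0.03,0,0],[0,0.015,0.0375,0,0],[0,0.015,0.0375,0,0]]}' | python3 -m pendant|sed -n '2p;4p'; echo '{"rows":[[0,0,0.005,0,0],[0,0,0.005,0,0]]}' | python3 -m pendant|sed -n '2p;4p'
python3 - <<'E'
from h import *
p=bot.get_obs()["ee_pos"];R=np.array([[.959,.282],[-.282,.959]]);print("tcp shaker",R@(p[:2]-[.395,.156]),p[2])
E
```

```text
ee_pos: [0.3582, 0.2802, 0.1688]
wrist_force: [0.9, -0.1, 0.4]
ee_pos: [0.3583, 0.2803, 0.1683]
wrist_force: [-1.4, -0.9, 6.7]
tcp shaker [-9.60200341e-05  1.29571426e-01] 0.16830581776753434
```

The force fell to 0.4 N (it snapped over), then 6.7 N against the stop. I lift off and check.

Scaled: -0.13 m / 0.4 = -0.325, -0.09 m / 0.4 = -0.225.

```bash
echo '{"rows":[[0,0,-0.05,0,0],[0,0,-0.125,0,0],[0,0,-0.225,0,0],[0,0,-0.325,0,0],[0,0,-0.325,0,0]]}' | python3 -m pendant|sed -n '1,4p'; echo '{"rows":[[0,-0.1,-0.025,0,0],[0,-0.2,-0.05,0,0],[0,-0.3,-0.05,0,0],[0,-0.3,-0.05,0,0]]}' | python3 -m pendant|sed -n '2p;4p'
python3 - <<'E'
from h import *
i=bot.camera_info("wrist");w=bot.camera("wrist");cv2.imwrite("pics/f1.png",w)
R=np.array([[.959,.282],[-.282,.959]])
h=cv2.cvtColor(w,cv2.COLOR_BGR2HSV);m=cv2.inRange(h,(0,170,90),(6,255,255))|cv2.inRange(h,(174,170,90),(180,255,255))
c=max(cv2.findContours(m,0,2)[0],key=cv2.contourArea).reshape(-1,2);t=c[c[:,0].argmax()];print(t,(R@(onz("wrist",*map(float,t),.139,i)[:2]-[.395,.156])).round(4),"want y .174")
m=cv2.inRange(h,(105,150,90),(125,255,255));m[:140]=0;m[240:]=0;b=max(cv2.findContours(m,0,2)[0],key=cv2.contourArea);print(cv2.boundingRect(b))
x=cv2.boundingRect(b)[0]
for v in range(150,230,10):
    q=np.where(m[v])[0]
    if len(q):print(v,q.min(),(R@(onz("wrist",float(q.min()),v,.075,i)[:2]-[.395,.156])).round(4),(R@(onz("wrist",float(q.min()),v,.103,i)[:2]-[.395,.156])).round(4))
E
```

```text
time: 8.28
ee_pos: [0.3594, 0.281, 0.305]
tcp_rot: [179.8, 0.5, -163.6]
wrist_force: [1.3, 1.5, 1.6]
ee_pos: [0.3936, 0.1604, 0.3185]
wrist_force: [-0.2, 0.2, -0.2]
[472 189] [0.0025 0.1758] want y .174
(225, 149, 74, 57)
150 228 [-0.0257 -0.0525] [-0.0289 -0.0481]
160 226 [-0.0151 -0.0551] [-0.0192 -0.0505]
170 226 [-0.0044 -0.0556] [-0.0093 -0.051 ]
180 227 [ 0.0064 -0.0551] [ 0.0007 -0.0505]
190 227 [ 0.0175 -0.0556] [ 0.0109 -0.051 ]
200 228 [ 0.0287 -0.055 ] [ 0.0212 -0.0504]
```

View pics/f1.png

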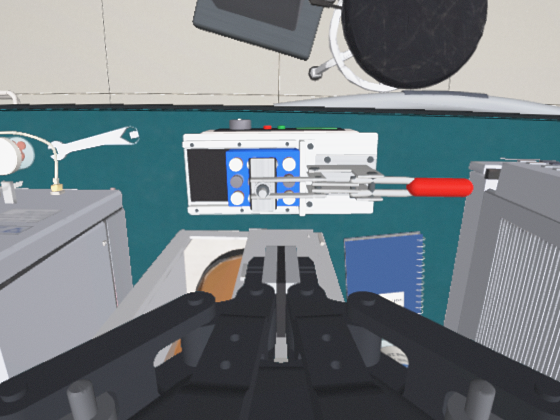

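The handle lies level and locked (tip at (472,189), y = 0.176 against the 0.174 expected). The pad sits on the middle caps at (263,185), the rack's right edge is at the stop (column ~299), and the robot is clear. I hand in.

```bash
python3 -c "from workcell import bot; print(bot.job_done())"
```

```text
the job is handed in; nothing more can be done
None
```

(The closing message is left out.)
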